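Tip the flush coaster out of the serving board and put it in its stand

TASK

Tidy away the small white coaster that lies flush in the serving board: press its end beside the thumb scoop so that the other end tips up, lift it out by that end and lay it flat on the table. Then pick it up again so that it can go down between the two side walls of the coaster stand, and lower it in your grip to the stand's floor, lying flat and about centred. Do not knock the mug or the teaspoon about.

Things in the scene. Friction and masses are not known exactly. Their poses are not given: they have to be found in the camera images.
- coaster: white ceramic coaster, a plain slab 64 (its x) x 46 (its y) x 9 mm thick, about 60 g, the same both ways up; origin at the centre of its underside. It starts flush in the board's pocket, its x and y along the board's, and cannot be gripped until its +x end is tipped up.
- board: dark wooden serving board 150 (x) x 120 (y) x 28 mm high, does not move; origin at the centre of its underside, on the table. A pocket in its middle (x -36 to 35, y -26 to 26 mm) holds the coaster with its top level with the board's top, with 2 to 5 mm gap all round.
- scoop (a point): middle of the thumb scoop cut in the board's top at the pocket's -x end (the end nearer the robot; board x -45 mm, 21 mm above the table; 18 x 34 mm, 7 mm deep): it marks the end to press. Press straight down on the coaster 18 mm from here towards the pocket's middle: some 3 to 10 N tips it fully, the fingertips then 7 to 8 mm below the board's top.
- tip (a joint): steel plate under the coaster, hinged about the board's y axis at x -4 mm, 19 mm above the table. 0 level, at most 0.45 rad: coaster's -x end down, +x end up. Stiff, it stays where left. Fully tipped, the +x end stands about 15 mm above the board; 10 mm in from that end its side edges reach from about 3 to 11 mm above the board, to be pinched across the 46 mm width.
- stand: dark steel coaster stand, does not move: floor 48 (x) x 68 (y) x 8 mm with two side walls 6 mm thick, 34 mm high over the table, 56 mm apart in y; both x ends open. Origin under its centre, on the table. The coaster goes in with its length along the stand's x; its ends stand out 8 mm at the open ends, where fingers have room; beside its long edges are only 5 mm.
- stand_floor (a point): centre of the upper face of the stand's floor, 8 mm above the table
- mug: loose white mug with a handle, 82 x 112 x 94 mm high, origin at the centre of its underside; leave alone
- spoon: loose metal teaspoon 130 x 26 x 11 mm, origin at the centre of its underside, its x along its length; leave alone. The table between the board and the stand, beyond the spoon and before the mug, is free for laying the coaster down.
There are look-alikes about, which are no part of the job. Of the things that look like the coaster, the middle-sized one is meant. Of the things that look like the board, take the one that is farthest from the robot's base at the start.

How it is judged:
By the outcome, as a careful person would: the job done as asked, in the order asked, and still so for the second after the job is handed in, with the robot touching nothing.
It also fails if it takes over 67 s, if anything falls off the work surface, if the arm or the gripper's body presses on something with over 40 N, if the wrist force passes 120 N, or if a joint passes its speed limit or range.

ROBOT

A 6-joint arm with a two-finger parallel gripper is mounted at the origin on the work surface; the furniture and walls round the work are solid. World frame = base frame: x ahead of the robot, y to its left, z up, the work surface at z = 0. Lengths are in m, angles in rad, forces in N, time in s.
With the tool pointing down it reaches from about 0.35 to 0.85 m from the base axis. Payload 8.1 kg.
Tool frame: the origin (TCP) lies at the very end of the fingers, on their centre line; the grasp point (between the pads) lies 19 mm behind it; z points along the fingers, y is the line along which they close (so a half turn about z gives the same grasp; the last joint's range is limited). The gripper opens to 93 mm and grips with 3 to 60 N. Pads are 15 mm wide; open, the fingers measure 128 mm over their backs; the gripper's body (75 mm by 188 mm) begins 65 mm behind the grasp point.
Start: joints at [1.227, 0.13, 1.488, -0, 1.523, -0.085], TCP at [0.154, 0.58, 0.219] pointing down, gripper open.
Joint ranges: [-2.96, 2.96], [-0.89, 2.26], [0.02, 2.5], [-1.34, 4.48], [0, 2.73], [-2.66, 2.66]. Speed limits (rad/s): [2.39, 2.39, 2.79, 3.14, 3.14, 3.14].

INTERFACE

Orientations are given as a rotation vector (axis times angle).
In Python, from plant import monitor, eyes, ticket gives the robot as it stands.
- The arm moves only by the tool arm_command, never from a script. Its argument "deltas" is a list that holds one entry, the list of rows, each a list of 6 numbers: the shift along the world's x, y, z in cm, then the turn, a rotation vector about the world's x, y, z in degrees. In form: [[[tx, ty, tz, rx, ry, rz], ...]]. A call has 1 to 12 rows; each row shifts and turns the commanded pose from where the row before left it; what a row does not reach is not made up. A row lasts 1/12 s, in which the tool goes at most 41.7 mm and 7.16 degrees, less where a joint would pass 70% of its speed; a pose out of reach is approached as far as the arm can. A call is refused whole if a number of a shift passes 4.17 or a number of a turn 7.16, either way. A call with a gripper value outside its range is refused whole. "gripper" is the opening, from -1 (shut) to 1 (fully open), set as the call begins (left out, the last holds). The fingers move at their own pace and stop on an object; "squeeze" is the grip in N (left out, the last holds). Time passes only in rows, so rows that do not move let the fingers close. It gives the time, the measured TCP pose, the force, the opening and the grip force at its end, in the units of the state.
- monitor.read_state(): the state, without advancing time (a new reading comes with each control period).
- eyes.read_camera(name): name is "scene" or "top" or "wrist"; returns the picture (400x640x3 uint8, blue, green, red); there is no depth.
- eyes.camera_model(name): a dict with "fx", "fy", "cx", "cy" (pixels), "rvec" (rotation vector, rad) and "tvec" (3), from world to camera coordinates, as OpenCV has them. Camera axes: x right, y down, z forward; pixel columns grow to the right and rows downward; lengths in m; the calibration is good to about 2 mm. The wrist camera is an equidistant fisheye: a pixel r from the principal point sees the ray r / f radians off the axis. A picture is of the moment at which its call begins: read the wrist's pose just before it. camera_model takes no time and is no camera call; for the wrist camera it gives the pose at the moment of the call.
- ticket.close_job(): hands the job in; it is judged then, once.
The state is a dict: "t": time; "q": joint angles; "dq": joint speeds; "joint_torque": joint torques, N m; "tool_pos": TCP position; "orientation": TCP orientation; "force": force on the tool from outside, world axes, zero at the start; "wrist_torque": the same for the moment, N m; "opening": finger opening in m; "gripper_force": force on a finger pad.
Only numpy, scipy, OpenCV 4.12 (cv2) and the standard library are available. Lean on these libraries where they do the work, as an engineer would, in place of code of your own. Each camera call takes 0.05 s, during which the arm holds its last target. There are 200 camera calls.

## Working session

There is one attempt and no reset: what is moved stays moved. The work goes in short steps, Python scripts to look and compute and a tool call to move; the robot and the scene stay as the last step left them, time stands still between calls to the robot, and variables do not carry over. Pictures are saved under pics/ and viewed, at most 10 in all, crops included, and the job is handed in when it is done.

Besides the shell and the picture viewer there is one more tool, called after "Call:" in YAML: its name, and indented under it one key for each argument. arm_command: Moves the arm, as the interface text tells. Its arguments: {"type":"object","properties":{"deltas":{"type":"array"},"gripper":{"type":"number"},"squeeze":{"type":"number"}},"required":["deltas"]}

```bash
mkdir -p pics; ls; python3 - <<'E'
from plant import monitor, eyes
import cv2, numpy as np
s=monitor.read_state(); print({k:np.round(v,3).tolist() for k,v in s.items()})
for n in ["scene","top"]:
    im=eyes.read_camera(n); cv2.imwrite(f"pics/{n}0.png",im); m=eyes.camera_model(n); print(n,{k:np.round(v,4).tolist() for k,v in m.items()})
E
```

```text
pics
{'t': 0.0, 'q': [1.227, 0.131, 1.489, 0.0, 1.523, -0.085], 'dq': [0.001, -0.0, -0.003, 0.001, -0.001, -0.002], 'joint_torque': [-0.002, -55.983, -49.176, 0.077, 0.035, -0.0], 'tool_pos': [0.153, 0.579, 0.218], 'orientation': [-0.405, -3.115, 0.003], 'force': [-0.233, 0.635, 0.096], 'wrist_torque': [-0.005, -0.046, -0.014], 'gripper_force': 0.0, 'opening': 0.093}
scene {'fx': 487.6797, 'fy': 487.6797, 'cx': 319.9316, 'cy': 207.9163, 'rvec': [2.0854, -0.9884, 0.4347], 'tvec': [-0.2568, 0.3017, 1.0175]}
top {'fx': 476.4745, 'fy': 476.4745, 'cx': 319.7087, 'cy': 200.9936, 'rvec': [2.171, -2.128, 0.1407], 'tvec': [0.0494, 0.4848, 1.436]}
```

View pics/top0.png

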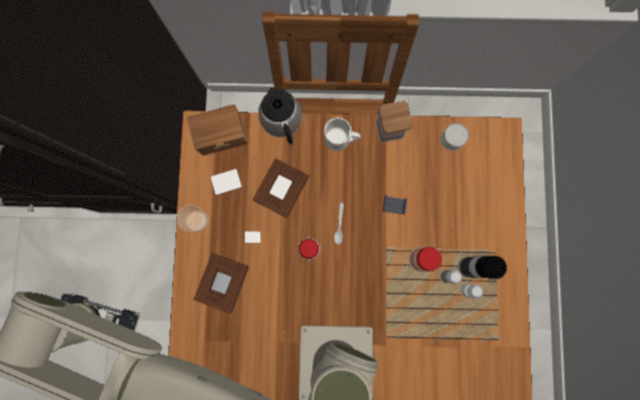

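View pics/scene0.png

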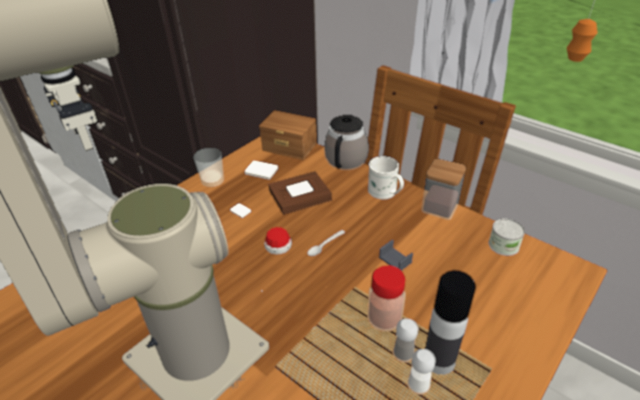

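The top view shows the target board at about (281,188) with the coaster in it, the stand at (395,205), the spoon at (340,222), the mug at (338,133), the red jar at (309,248) and the kettle at (280,112). The lower-left board at (222,283) is the look-alike.

```bash
cat > h.py <<'E'
import cv2, numpy as np
from scipy.spatial.transform import Rotation as R
from plant import monitor, eyes
def ray(m,uv,fish=False):
    uv=np.atleast_2d(np.asarray(uv,float)); d=np.c_[(uv[:,0]-m["cx"])/m["fx"],(uv[:,1]-m["cy"])/m["fy"]]
    if fish:
        r=np.linalg.norm(d,axis=1,keepdims=True)+1e-9; c=np.c_[d/r*np.sin(r),np.cos(r)]
    else: c=np.c_[d,np.ones(len(d))]
    Rm=R.from_rotvec(np.ravel(m["rvec"])).as_matrix(); return -Rm.T@np.ravel(m["tvec"]), c@Rm
def plane(m,uv,z,fish=False):
    o,d=ray(m,uv,fish); return o+d*((z-o[2])/d[:,2:3])
def proj(m,P,fish=False):
    c=R.from_rotvec(np.ravel(m["rvec"])).apply(np.atleast_2d(P))+np.ravel(m["tvec"])
    a=c[:,:2]/c[:,2:3]
    if fish:
        r=np.linalg.norm(c[:,:2],axis=1,keepdims=True); a=c[:,:2]/r*np.arctan2(r,c[:,2:3])
    return a*[m["fx"],m["fy"]]+[m["cx"],m["cy"]]
def rect(mask,m,z,seed,fish=False):
    n,l=cv2.connectedComponents(mask.astype(np.uint8)); k=l==l[seed[1],seed[0]]
    cs,_=cv2.findContours(k.astype(np.uint8),cv2.RETR_EXTERNAL,cv2.CHAIN_APPROX_NONE)
    c=max(cs,key=len)[:,0,:]; w=plane(m,c,z,fish)[:,:2]
    (x,y),(a,b),t=cv2.minAreaRect((w*1000).astype(np.float32)); return k.sum(),np.round([x,y,a,b,t],1)
E
python3 - <<'E'
from h import *
im=cv2.imread("pics/top0.png"); m=eyes.camera_model("top")
g=im.max(axis=2)
print("coaster",rect(im.min(axis=2)>150,m,.028,(281,188)))
print("stand",rect(g<110,m,.03,(395,205)))
print("board",rect(g<100,m,.028,(262,190)))
for n,u,z in [("mug",(338,133),.09),("spoontip",(341,204),0.005),("spoonbowl",(338,238),0.005),("jar",(309,248),.05),("kettle",(280,112),.15),("box",(218,130),.08),("square",(252,237),.005),("phone",(226,181),.005)]: print(n,plane(m,[u],z).round(3))
c=cv2.resize(im[150:260,235:425],None,fx=4,fy=4,interpolation=cv2.INTER_CUBIC); cv2.imwrite("pics/c1.png",c)
E
```

```text
coaster (np.int64(303), array([526.3, 182.5,  46.3,  62.9,  64.5]))
stand (np.int64(350), array([ 478.1, -170.4,   71.6,   50.7,   82.7]))
board (np.int64(1422), array([524.6, 180.7, 120.5, 149.2,  63.6]))
mug [[0.684 0.008 0.09 ]]
spoontip [[ 0.479 -0.008  0.005]]
spoonbowl [[0.373 0.    0.005]]
jar [[0.338 0.088 0.05 ]]
kettle [[0.727 0.179 0.15 ]]
box [[0.689 0.373 0.08 ]]
square [[0.37  0.268 0.005]]
phone [[0.545 0.357 0.005]]
```

View pics/c1.png

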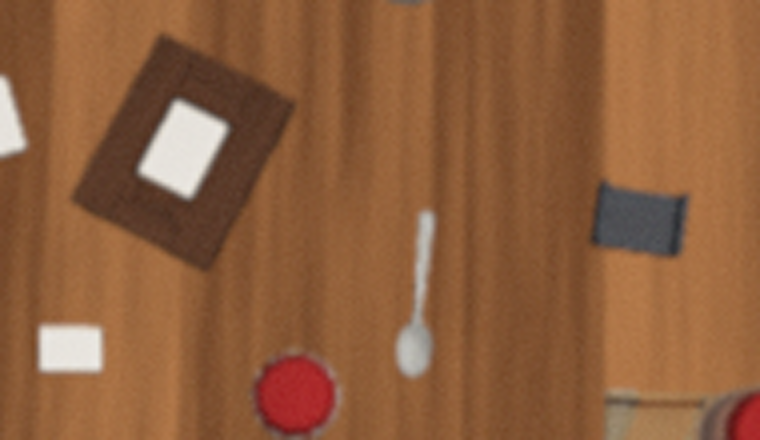

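The crop confirms the board's long axis running lower-left to upper-right, with the coaster at crop (185,148) and the stand's walls on its left and right sides at crop (600,215) and (682,225). I'll move above the board and refine with the wrist camera.

Call:
arm_command:
  deltas:
    - [[2.6,-2.9,0,0,0,-1],[2.6,-2.9,0,0,0,-1],[2.6,-2.9,0,0,0,-1],[2.6,-2.9,0,0,0,-1],[2.6,-2.9,0,0,0,-1],[2.6,-2.9,0,0,0,-1],[2.6,-2.9,0,0,0,-1],[2.6,-2.9,0,0,0,-1],[2.6,-2.9,0,0,0,-1],[2.6,-2.9,0,0,0,-1],[2.6,-2.9,0,0,0,-1],[2.6,-2.9,0,0,0,-0.6]]
  gripper: -1

```text
t: 1.1
tool_pos: [0.4663, 0.2303, 0.2184]
orientation: [-0.72, -3.058, 0.0]
force: [-0.0, 0.7, 0.4]
opening: 0.0178
gripper_force: 0.0
```

Call:
arm_command:
  deltas:
    - [[1.7,-1.9,-0.9,0,0,0],[1.8,-1.9,-0.9,0,0,0],[0,0,0,0,0,0],[0,0,0,0,0,0]]

```text
t: 1.43
tool_pos: [0.5003, 0.1928, 0.1994]
orientation: [-0.722, -3.055, 0.002]
force: [0.8, 0.3, 0.3]
opening: 0.0006
gripper_force: 0.0
```

```bash
python3 - <<'E'
from h import *
m=eyes.camera_model("wrist"); im=eyes.read_camera("wrist"); cv2.imwrite("pics/w1.png",im)
import json; mm={k:np.ravel(v).tolist() if np.ndim(v) else float(v) for k,v in m.items()}; json.dump(mm,open("w1.json","w"))
o,_=ray(m,[[0,0]]); print("cam",o.round(3),m["fx"])
s=monitor.read_state(); print(s["t"],np.round(s["tool_pos"],4),np.round(R.from_rotvec(s["orientation"]).as_matrix(),3).tolist())
bx=np.array([.896,-.445]);by=np.array([.445,.896]);c=np.array([.5246,.1807])
P=[np.r_[c+a*bx+b*by,.028] for a,b in [(-.075,-.06),(.075,-.06),(.075,.06),(-.075,.06),(-.045,0),(0,0)]]
print(proj(m,P,True).round(0).tolist())
E
```

```text
cam [0.431 0.227 0.366] 309.70691628693146
1.4833 [0.5001 0.1938 0.2   ] [[-0.895, 0.446, -0.002], [0.446, 0.895, -0.0], [0.001, -0.001, -1.0]]
[[266.0, 140.0], [273.0, 264.0], [370.0, 263.0], [375.0, 140.0], [321.0, 167.0], [321.0, 206.0]]
```

View pics/w1.png

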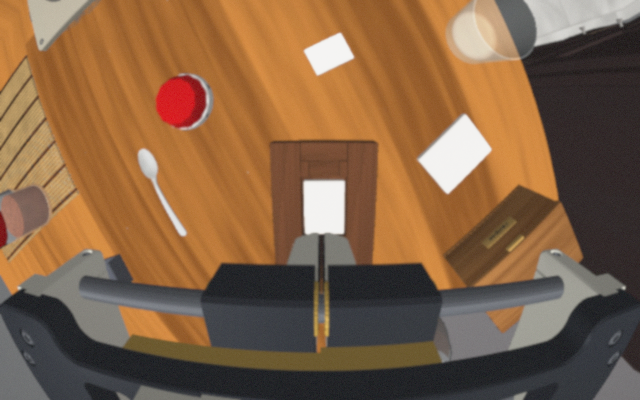

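The wrist view shows the board square to the gripper: near edge at row 141, sides at columns 271 and 377, scoop around (325,165), coaster at columns 303–345 and rows 180–235. The fingertips are at about (322,240). I'll check the small sideways offset.

```bash
python3 - <<'E'
from h import *; import json
m=json.load(open("w1.json")); im=cv2.imread("pics/w1.png"); bx=np.array([.896,-.445]);by=np.array([.445,.896]);c=np.array([.5246,.1807])
s=monitor.read_state(); print("tcp px",proj(m,[s["tool_pos"]],True).round(1))
def loc(w): d=w[:,:2]-c; return np.c_[d@bx,d@by].round(4)*1000
g=im.astype(int)
for r in (195,205,215):
    l=g[r].min(1)>130; x=np.where(l[280:370])[0]+280; d=np.where(g[r].max(1)[240:400]<150)[0]+240
    print(r,"coaster",loc(plane(m,[[x[0]-.5,r],[x[-1]+.5,r]],.028,True)).tolist(),"board cols",d[0],d[-1],loc(plane(m,[[d[0]-.5,r],[d[-1]+.5,r]],.028,True)).tolist())
col=g[120:240,324]; w=np.where(col.min(1)>130)[0]+120; print("coaster near row",w[0],loc(plane(m,[[324,w[0]-.5]],.028,True)))
d=np.where(g[120:200,290].max(1)<150)[0]+120; print("board near row",d[0],loc(plane(m,[[290,d[0]-.5]],.028,True)))
ms=eyes.camera_model("scene"); S=cv2.imread("pics/scene0.png"); k=rect(S.min(axis=2)>150,ms,.028,(300,188)); print("scene coaster",k, loc(np.array([k[1][:2]/1000])))
mt=eyes.camera_model("top"); T=cv2.imread("pics/top0.png"); k=rect(T.min(axis=2)>150,mt,.028,(281,188)); print("top",loc(np.array([k[1][:2]/1000])))
k=rect(S.max(axis=2)<110,ms,.028,(280,193)); print("scene board",k,loc(np.array([k[1][:2]/1000])))
k=rect(S.max(axis=2)<110,ms,.02,(395,255)); print("scene stand",k)
E
```

```text
tcp px [[322.2 246.9]]
195 coaster [[-12.7, -20.9], [-12.5, 26.700000000000003]] board cols 271 375 [[-12.8, -57.5], [-12.5, 62.300000000000004]]
205 coaster [[-0.8, -21.1], [-0.7, 26.9]] board cols 272 374 [[-0.9, -56.9], [-0.6, 61.699999999999996]]
215 coaster [[11.2, -20.2], [11.4, 27.099999999999998]] board cols 272 374 [[11.299999999999999, -57.5], [11.6, 62.300000000000004]]
coaster near row 180 [[-30.5   3.5]]
board near row 140 [[-75.6 -33.6]]
scene coaster (np.int64(261), array([525.3, 179.5,  52.6,  66.4,  64.2])) [[ 1.2 -0.8]]
top [[0.7 2.4]]
scene board (np.int64(1280), array([512.7, 167.8, 141.4, 154.3,  64.3])) [[ -4.9 -16.9]]
scene stand (np.int64(479), array([ 479. , -175.2,   82. ,   70. ,   83.3]))
```

Call:
arm_command:
  deltas:
    - [[0.15,0.1,-4,0,0,0],[0,0,-4,0,0,0],[0,0,-4,0,0,0],[0,0,-3.5,0,0,0],[0,0,-0.9,0,0,0],[0,0,-0.2,0,0,0],[0,0,-0.2,0,0,0],[0,0,-0.2,0,0,0]]

```text
t: 2.15
tool_pos: [0.5041, 0.1962, 0.0336]
orientation: [0.716, 3.055, 0.004]
force: [-0.6, 0.8, 0.6]
opening: 0.0006
gripper_force: 0.0
```

Call:
arm_command:
  deltas:
    - [[0,0,-0.1,0,0,0],[0,0,-0.1,0,0,0],[0,0,-0.1,0,0,0],[0,0,-0.1,0,0,0],[0,0,0,0,0,0]]

```text
t: 2.57
tool_pos: [0.5025, 0.1954, 0.0272]
orientation: [0.718, 3.058, 0.002]
force: [-0.4, 2.5, 2.2]
opening: 0.0005
gripper_force: 1.0
```

Call:
arm_command:
  deltas:
    - [[0,0,-0.1,0,0,0],[0,0,-0.1,0,0,0],[0,0,-0.1,0,0,0],[0,0,-0.1,0,0,0],[0,0,0,0,0,0]]

```text
t: 2.98
tool_pos: [0.5015, 0.1951, 0.0222]
orientation: [-0.718, -3.058, 0.0]
force: [-1.4, 2.9, 2.4]
opening: 0.0004
gripper_force: 1.5
```

Call:
arm_command:
  deltas:
    - [[0,0,-0.1,0,0,0],[0,0,-0.1,0,0,0],[0,0,-0.05,0,0,0],[0,0,0,0,0,0]]

```text
t: 3.32
tool_pos: [0.5018, 0.1951, 0.021]
orientation: [-0.718, -3.058, 0.0]
force: [-8.2, 1.1, 14.5]
opening: 0.0006
gripper_force: 7.6
```

Call:
arm_command:
  deltas:
    - [[0,0,1.0,0,0,0],[0,0,3,0,0,0],[0,0,3,0,0,0],[0,0,3,0,0,0]]

```text
t: 3.65
tool_pos: [0.5019, 0.1943, 0.121]
orientation: [-0.719, -3.058, 0.002]
force: [1.3, 0.9, 0.3]
opening: 0.0006
gripper_force: 0.0
```

Call:
arm_command:
  deltas:
    - [[1.02,-0.53,0,-2.87,-5.78,0],[1.02,-0.53,0,-2.87,-5.78,0],[1.02,-0.53,0,-2.87,-5.78,0],[1.02,-0.53,0,-2.87,-5.78,0],[0,0,0,0,0,0],[0,0,0,0,0,0],[0,0,0,0,0,0]]
  gripper: 1

```text
t: 4.23
tool_pos: [0.5428, 0.1741, 0.1206]
orientation: [0.618, 2.631, -0.14]
force: [-0.2, -1.5, -0.6]
opening: 0.0424
gripper_force: 0.0
```

```bash
python3 - <<'E'
from h import *
m=eyes.camera_model("wrist"); im=eyes.read_camera("wrist"); cv2.imwrite("pics/w2.png",im)
s=monitor.read_state(); p=np.array(s["tool_pos"]); M=R.from_rotvec(s["orientation"]).as_matrix()
print(s["t"],p.round(4),M.round(3).tolist(),s["opening"])
bx=np.array([.896,-.445]);by=np.array([.445,.896]);c=np.array([.5246,.1807])
g=im.astype(int)
w=(im.min(axis=2)>140).astype(np.uint8); n,l,st,ce=cv2.connectedComponentsWithStats(w)
for a in st[1:]:
    if a[4]>60: print(a.tolist())
print("tcp px",proj(m,[p],True).round(1),"expected +x end corners top",proj(m,[np.r_[c+.0245*bx+b*by,.0427] for b in(-.021,.025)],True).round(1).tolist())
np.save("w2m.npy",np.r_[m["fx"],m["fy"],m["cx"],m["cy"],np.ravel(m["rvec"]),np.ravel(m["tvec"])])
E
```

```text
4.2833 [0.5434 0.1739 0.1209] [[-0.806, 0.446, 0.389], [0.402, 0.895, -0.192], [-0.434, 0.001, -0.901]] 0.04671750788062103
[107, 0, 36, 45, 266]
[461, 21, 100, 105, 5685]
[66, 77, 79, 98, 1122]
[291, 96, 61, 83, 4875]
[455, 242, 58, 40, 649]
[502, 253, 95, 95, 3449]
[584, 259, 18, 17, 157]
[279, 269, 11, 24, 182]
[120, 308, 16, 23, 223]
[360, 321, 31, 31, 537]
[262, 322, 27, 29, 600]
[304, 323, 19, 29, 523]
[138, 335, 11, 17, 100]
[595, 338, 45, 62, 1404]
tcp px [[321.2 248.2]] expected +x end corners top [[291.4, 174.3], [349.7, 174.2]]
```

View pics/w2.png

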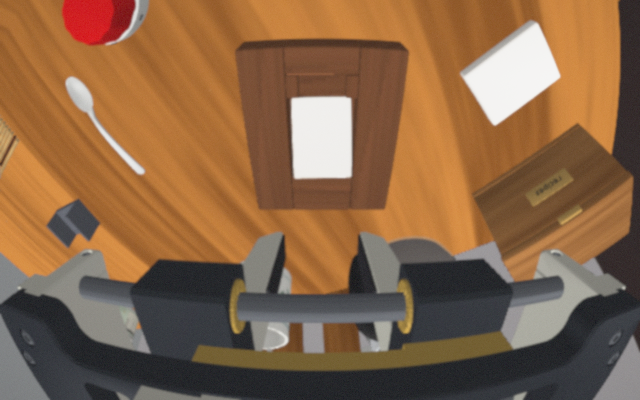

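The tipped coaster is at columns 291–352, rows 96–179; its sides run parallel while the board's taper, so it is tilted square to the camera. It is centred on the fingers (column 321). I'll descend astride it.

Call:
arm_command:
  deltas:
    - [[0,0,-1.5,0,0,0],[0,0,-1.5,0,0,0],[0,0,-1.5,0,0,0],[0,0,-1.5,0,0,0],[0,0,-1.5,0,0,0],[0,0,-0.7,0,0,0],[0,0,-0.4,0,0,0],[0,0,-0.15,0,0,0],[0,0,0,0,0,0],[0,0,0,0,0,0]]

```text
t: 5.12
tool_pos: [0.5436, 0.174, 0.0337]
orientation: [0.618, 2.627, -0.14]
force: [0.5, -1.2, 1.2]
opening: 0.093
gripper_force: 0.0
```

Call:
arm_command:
  deltas:
    - [[0,0,0,0,0,0],[0,0,0,0,0,0],[0,0,0,0,0,0],[0,0,0,0,0,0],[0,0,0,0,0,0],[0,0,0,0,0,0],[0,0,0,0,0,0],[0,0,0,0,0,0],[0,0,0,0,0,0],[0,0,0,0,0,0]]
  gripper: -1
  squeeze: 25

```text
t: 5.95
tool_pos: [0.5428, 0.1739, 0.0326]
orientation: [0.617, 2.628, -0.141]
force: [0.4, -0.0, -0.2]
opening: 0.0456
gripper_force: 25.0
```

Call:
arm_command:
  deltas:
    - [[0,0,0.4,0,0,0],[0,0,0.8,0,0,0],[0,0,1,0,0,0],[0,0,1.5,0,0,0],[0,0,2,0,0,0],[0,0,2,0,0,0],[0,0,0,0,0,0]]

```text
t: 6.53
tool_pos: [0.5459, 0.1752, 0.116]
orientation: [0.617, 2.621, -0.134]
force: [0.4, -0.2, -0.6]
opening: 0.0457
gripper_force: 25.0
```

Call:
arm_command:
  deltas:
    - [[0,-2,0,2.87,5.78,0],[0.1,-3,0,2.87,5.78,0],[0.1,-3.3,0,2.87,5.78,0],[0.1,-3.3,0,2.87,5.78,0],[0.1,-3.3,0,0,0,4.8],[0.1,-3.3,0,0,0,4.8],[0.1,-3,0,0,0,4.8],[0,-2,0,0,0,4.7],[0,-1.5,0,0,0,0],[0,0,0,0,0,0],[0,0,0,0,0,0]]

```text
t: 7.45
tool_pos: [0.5487, -0.0737, 0.1095]
orientation: [-0.205, -3.135, -0.0]
force: [0.8, 0.8, -0.3]
opening: 0.0455
gripper_force: 25.0
```

```bash
python3 - <<'E'
from h import *
for i in range(3):
    s=monitor.read_state(); print(s["t"],np.round(s["tool_pos"],4),R.from_rotvec(s["orientation"]).as_matrix().round(3).tolist(),s["opening"],np.round(s["force"],1)); 
    im=eyes.read_camera(["wrist","top","scene"][i]); cv2.imwrite(f"pics/p{i}.png",im)
a=cv2.resize(cv2.imread("pics/p0.png"),(400,250)); b=cv2.resize(cv2.imread("pics/p2.png")[80:330,220:620],(400,250)); cv2.imwrite("pics/p.png",np.hstack([a,b]))
E
```

```text
7.45 [ 0.5487 -0.0737  0.1095] [[-0.992, 0.13, -0.0], [0.13, 0.992, 0.0], [0.0, 0.0, -1.0]] 0.045530648409292045 [ 0.8  0.8 -0.3]
7.5 [ 0.5487 -0.0729  0.1095] [[-0.992, 0.129, -0.0], [0.129, 0.992, 0.0], [0.0, 0.0, -1.0]] 0.04525691345739873 [ 0.3  0.2 -0.7]
7.55 [ 0.5487 -0.0724  0.1095] [[-0.992, 0.128, -0.0], [0.128, 0.992, 0.0], [0.0, 0.0, -1.0]] 0.04551927503485934 [-0.5 -0.3 -0.6]
```

View pics/p.png

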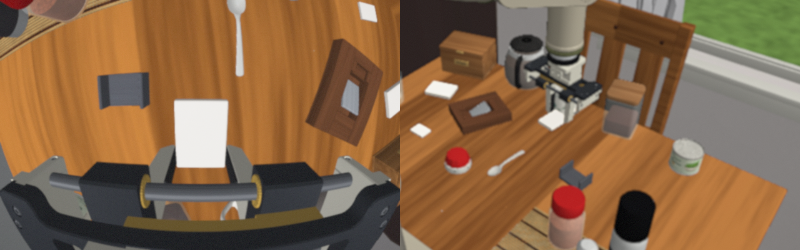

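Left panel: the coaster is held level at wrist-picture columns 280–365 (full scale), the spoon and stand well clear. Right panel: it hangs between the board and the stand. Lowering.

Call:
arm_command:
  deltas:
    - [[0,0,-3,0,0,0],[0,0,-3,0,0,0],[0,0,-2.5,0,0,0],[0,0,-1.2,0,0,0],[0,0,-0.2,0,0,0],[0,0,-0.1,0,0,0],[0,0,-0.1,0,0,0],[0,0,-0.1,0,0,0],[0,0,0,0,0,0],[0,0,0,0,0,0]]

```text
t: 8.43
tool_pos: [0.5497, -0.0734, 0.0088]
orientation: [0.201, 3.133, -0.0]
force: [-0.3, -0.2, -1.7]
opening: 0.0454
gripper_force: 25.0
```

Call:
arm_command:
  deltas:
    - [[0,0,-0.1,0,0,0],[0,0,-0.1,0,0,0],[0,0,-0.1,0,0,0],[0,0,0,0,0,0]]

```text
t: 8.77
tool_pos: [0.5486, -0.0732, 0.0044]
orientation: [-0.201, -3.135, -0.0]
force: [0.1, 0.1, -0.0]
opening: 0.0455
gripper_force: 25.0
```

Call:
arm_command:
  deltas:
    - [[0,0,-0.1,0,0,0],[0,0,-0.05,0,0,0],[0,0,0,0,0,0]]

```text
t: 9.02
tool_pos: [0.5488, -0.0732, 0.0038]
orientation: [-0.201, -3.135, 0.0]
force: [-4.4, 1.6, 7.5]
opening: 0.0457
gripper_force: 25.0
```

Call:
arm_command:
  deltas:
    - [[0,0,-0.05,0,0,0],[0,0,-0.05,0,0,0],[0,0,0,0,0,0]]

```text
t: 9.27
tool_pos: [0.5488, -0.0732, 0.0037]
orientation: [-0.201, -3.135, 0.0]
force: [-10.1, 2.2, 17.3]
opening: 0.0455
gripper_force: 25.0
```

Call:
arm_command:
  deltas:
    - [[0,0,0.1,0,0,0],[0,0,0,0,0,0],[0,0,0,0,0,0],[0,0,0,0,0,0],[0,0,0,0,0,0],[0,0,0,0,0,0]]
  gripper: 1

```text
t: 9.77
tool_pos: [0.5487, -0.0732, 0.0029]
orientation: [-0.201, -3.135, -0.0]
force: [0.5, 0.8, 0.2]
opening: 0.0806
gripper_force: 0.0
```

Call:
arm_command:
  deltas:
    - [[0,0,2,0,0,0],[0,0,3,0,0,0],[-0.6,0,3.5,0,0,-7.1],[-0.7,0,3.5,0,0,-7.1],[-0.6,0,0,0,0,-7.1],[0,0,0,0,0,-7.1],[0,0,0,0,0,-7.1],[0,0,0,0,0,-7.1],[0,0,0,0,0,-7.1],[0,0,0,0,0,-7.1],[0,0,0,0,0,-7.1],[0,0,0,0,0,-7.1]]

```text
t: 10.77
tool_pos: [0.5298, -0.0731, 0.123]
orientation: [-1.991, -2.43, 0.0]
force: [0.3, 0.1, -0.4]
opening: 0.093
gripper_force: 0.0
```

Call:
arm_command:
  deltas:
    - [[0,0,0,0,0,-7],[0,0,0,0,0,-7],[0,0,0,0,0,-5],[0,0,0,0,0,0],[0,0,0,0,0,0]]

```text
t: 11.18
tool_pos: [0.5298, -0.0732, 0.123]
orientation: [-2.356, -2.078, 0.0]
force: [-0.3, 0.3, -0.6]
opening: 0.093
gripper_force: 0.0
```

```bash
python3 - <<'E'
from h import *
s=monitor.read_state(); m=eyes.camera_model("wrist"); im=eyes.read_camera("wrist"); t=eyes.read_camera("top"); sc=eyes.read_camera("scene")
for n,i in (("w3",im),("t3",t),("s3",sc)): cv2.imwrite(f"pics/{n}.png",i)
print(s["t"],np.round(s["tool_pos"],4),R.from_rotvec(s["orientation"]).as_matrix().round(3).tolist(),s["opening"])
p=np.array(s["tool_pos"]); 
print("px",proj(m,[p,[.527,-.07,.009],[.478,-.170,.034],[.478,-.17,.008]],True).round(0).tolist())
np.savez("w3m.npz",**{k:np.asarray(v) for k,v in m.items()})
cv2.imwrite("pics/wt3.png",np.vstack([cv2.resize(im,(480,300)),cv2.resize(t[120:280,210:466],(480,300),interpolation=cv2.INTER_CUBIC)]))
E
```

```text
11.1833 [ 0.5298 -0.0732  0.123 ] [[0.125, 0.992, -0.0], [0.992, -0.125, 0.0], [0.0, -0.0, -1.0]] 0.09296317362880299
px [[322.0, 247.0], [318.0, 193.0], [282.0, 302.0], [285.0, 288.0]]
```

View pics/wt3.png

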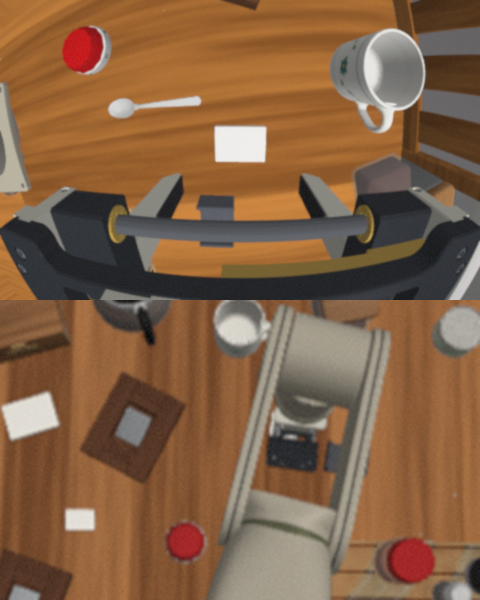

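Upper panel: the coaster lies flat at wrist pixel about (320,192), aligned with the open fingers; the spoon and mug are undisturbed; the stand is at about (287,290). The lower panel (top view) has the arm over it.

```bash
python3 - <<'E'
from h import *
m=dict(np.load("w3m.npz")); im=cv2.imread("pics/w3.png")
print(rect(im.min(axis=2)>130,m,.009,(320,192),True))
print(rect(im.min(axis=2)>170,m,.009,(320,192),True))
ms=eyes.camera_model("scene"); S=cv2.imread("pics/s3.png"); print(proj(ms,[[.527,-.07,.009]]))
E
```

```text
(np.int64(3319), array([528.7, -69.7,  47.2,  64.5,  81.8]))
(np.int64(3203), array([528.6, -69.5,  45.7,  63.7,  82.9]))
[[370.96839768 229.64550366]]
```

Call:
arm_command:
  deltas:
    - [[-0.15,0.3,-3.5,0,0,0],[0,0,-3.5,0,0,0],[0,0,-2.5,0,0,0],[0,0,-1.5,0,0,0],[0,0,-0.6,0,0,0],[0,0,-0.3,0,0,0],[0,0,-0.1,0,0,0],[0,0,0,0,0,0],[0,0,0,0,0,0]]

```text
t: 12.08
tool_pos: [0.5297, -0.0705, 0.0047]
orientation: [2.357, 2.074, 0.002]
force: [0.6, 0.2, -0.0]
opening: 0.0926
gripper_force: 0.0
```

Call:
arm_command:
  deltas:
    - [[0,0,0,0,0,0],[0,0,0,0,0,0],[0,0,0,0,0,0],[0,0,0,0,0,0],[0,0,0,0,0,0],[0,0,0,0,0,0],[0,0,0,0,0,0],[0,0,0,0,0,0]]
  gripper: -1
  squeeze: 25

```text
t: 12.75
tool_pos: [0.5285, -0.0702, 0.0033]
orientation: [2.359, 2.075, 0.0]
force: [-1.0, 0.0, 2.6]
opening: 0.0636
gripper_force: 25.0
```

Call:
arm_command:
  deltas:
    - [[0,0,1,0,0,0],[0,0,2.5,0,0,0],[0,0,3.5,0,0,0],[0,-1,3.5,0,0,0],[-1,-3,2,0,0,0],[-1,-3.5,1,0,0,0],[-1,-3.5,0,0,0,0],[-1,-3.5,0,0,0,0],[-1,-2,0,0,0,0],[0,0,0,0,0,0],[0,0,0,0,0,0],[0,0,0,0,0,0]]

```text
t: 13.75
tool_pos: [0.4784, -0.2347, 0.1383]
orientation: [-2.359, -2.074, -0.001]
force: [0.8, 0.4, -0.5]
opening: 0.0634
gripper_force: 25.0
```

```bash
python3 - <<'E'
from h import *
s=monitor.read_state(); m=eyes.camera_model("wrist"); im=eyes.read_camera("wrist"); cv2.imwrite("pics/w4.png",im)
print(s["t"],np.round(s["tool_pos"],4),R.from_rotvec(s["orientation"]).as_matrix().round(3).tolist(),s["opening"])
p=np.array(s["tool_pos"]); px=proj(m,[p,[.478,-.170,.034],[.478,-.17,.008]],True).round(0); print(px.tolist())
np.savez("w4m.npz",**{k:np.asarray(v) for k,v in m.items()})
u,v=px[1].astype(int); c=im[max(v-60,0):v+140,u-110:u+150]; print(max(v-60,0),u-110)
cv2.imwrite("pics/w4c.png",cv2.resize(c,None,fx=3,fy=3,interpolation=cv2.INTER_CUBIC))
E
```

```text
13.75 [ 0.4784 -0.2347  0.1383] [[0.128, 0.992, 0.0], [0.992, -0.128, 0.001], [0.001, -0.0, -1.0]] 0.06335922130505585
[[322.0, 247.0], [312.0, 127.0], [313.0, 126.0]]
67 202
```

View pics/w4c.png

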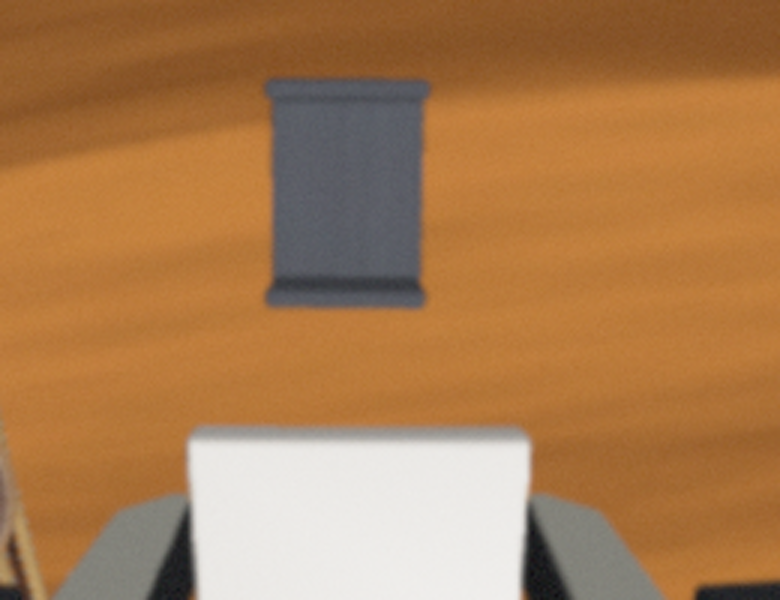

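The stand is seen cleanly: outer wall-top corners at crop (265,79), (430,79), (265,307), (425,307). The coaster is held square, its far edge at crop columns 189–530, row about 430–440. Turning these into positions:

```bash
python3 - <<'E'
from h import *
m=dict(np.load("w4m.npz")); im=cv2.imread("pics/w4.png")
f=lambda L:np.array(L)/3+[202,67]-.33
W=plane(m,f([(265,79),(430,79),(425,307),(265,307)]),.034,True); print((W*1000).round(1).tolist(),(W.mean(0)*1000).round(1))
d=W[1]-W[0];e=W[2]-W[3];n=W[0]-W[3];print(np.degrees(np.arctan2(d[1],d[0])),np.degrees(np.arctan2(e[1],e[0])),np.degrees(np.arctan2(n[1],n[0])),[np.linalg.norm(x) for x in(d,e,n)])
print("stand auto",rect(im.max(axis=2)<125,m,.034,(312,127),True))
F=plane(m,f([(273,190),(421,190)]),.008,True); print("floor",(F*1000).round(1).tolist(),(F.mean(0)*1000).round(1))
z=.1383-.0033+.009; C=plane(m,f([(190,441),(529,441)]),z,True); print("coaster top far edge",(C*1000).round(1).tolist(),(C.mean(0)*1000).round(1))
u=np.array([.9917,-.1285]);v=np.array([.1285,.9917]); c=C.mean(0)[:2]-.023*v; print("coaster centre",c*1000)
a=C[1]-C[0];print(np.degrees(np.arctan2(a[1],a[0])))
E
```

```text
[[463.3, -137.5, 34.0], [510.2, -143.7, 34.0], [500.9, -210.1, 34.0], [453.8, -204.0, 34.0]] [ 482.1 -173.9   34. ]
-7.485661547412433 -7.393900163884911 81.90597671566414 [np.float64(0.047330184432399766), np.float64(0.04741371080468057), np.float64(0.06717116376468915)]
stand auto (np.int64(3837), array([ 482. , -173.3,   67.6,   47.4,   81.6]))
floor [[458.6, -171.2, 8.0], [505.3, -177.2, 8.0]] [ 482.  -174.2    8. ]
coaster top far edge [[449.8, -208.3, 144.0], [511.8, -216.3, 144.0]] [ 480.8 -212.3  144. ]
coaster centre [ 477.88627225 -235.10273695]
-7.346755206935978
```

Call:
arm_command:
  deltas:
    - [[0.1,1.5,0,0,0,0],[0.1,2,0,0,0,0],[0.1,1.65,0,0,0,0],[0.1,1,-1.5,0,0,0],[0,0,-2.5,0,0,0],[0,0,-2.5,0,0,0],[0,0,-1.5,0,0,0],[0,0,-0.5,0,0,0],[0,0,0,0,0,0],[0,0,0,0,0,0],[0,0,0,0,0,0]]

```text
t: 14.72
tool_pos: [0.4835, -0.1738, 0.0547]
orientation: [2.357, 2.074, 0.001]
force: [-0.1, -0.4, -1.0]
opening: 0.0635
gripper_force: 25.0
```

```bash
python3 - <<'E'
from h import *
s=monitor.read_state(); m=eyes.camera_model("wrist"); im=eyes.read_camera("wrist"); t=eyes.read_camera("top"); sc=eyes.read_camera("scene")
print(s["t"],np.round(s["tool_pos"],4),s["opening"])
p=np.array(s["tool_pos"]); px=proj(m,[p],True).astype(int)[0]
u=np.array([.9917,-.1285,0]);v=np.array([.1285,.9917,0]);c=np.array([.4821,-.1737,.034])
print("predicted far wall inner/outer edge",proj(m,[c+a*.024*u+b*v for b in(.028,.034) for a in(-1,1)],True).round(1).tolist())
a=cv2.resize(im[130:260,200:440],(600,325),interpolation=cv2.INTER_CUBIC)
b=cv2.resize(sc[215:305,335:460],(375,270),interpolation=cv2.INTER_CUBIC); k=np.zeros((270,600,3),np.uint8); k[:,:375]=b
cv2.imwrite("pics/w5.png",np.vstack([a,k]))
E
```

```text
14.7167 [ 0.4835 -0.1738  0.0547] 0.06351221582862612
predicted far wall inner/outer edge [[281.5, 192.0], [358.1, 192.1], [281.2, 182.6], [358.4, 182.7]]
```

View pics/w5.png

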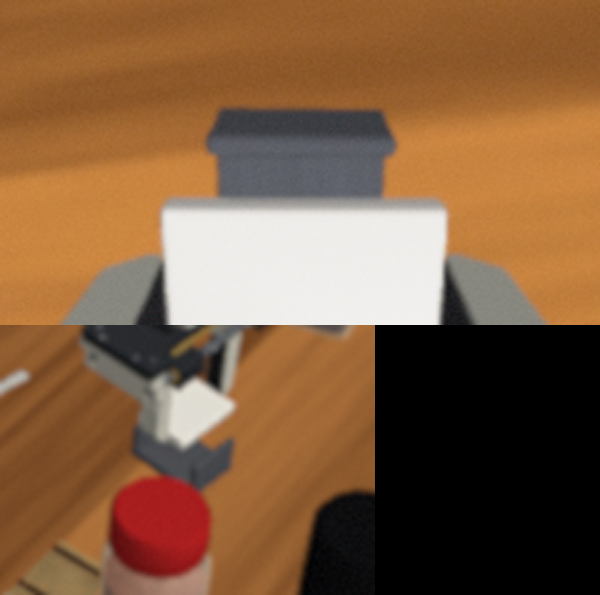

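The far wall's top appears at image rows 183–192, columns 283–358, exactly as predicted from the measured stand pose, so the coaster is well aligned. I'll lower it between the walls.

Call:
arm_command:
  deltas:
    - [[-0.05,0,-1,0,0,0],[0,0,-0.8,0,0,0],[0,0,-0.8,0,0,0],[0,0,-0.6,0,0,0],[0,0,-0.4,0,0,0],[0,0,-0.2,0,0,0],[0,0,0,0,0,0],[0,0,0,0,0,0],[0,0,0,0,0,0]]

```text
t: 15.62
tool_pos: [0.4822, -0.1738, 0.0155]
orientation: [2.358, 2.075, 0.0]
force: [0.6, 0.8, -1.3]
opening: 0.0633
gripper_force: 25.0
```

Call:
arm_command:
  deltas:
    - [[0,0,-0.1,0,0,0],[0,0,-0.1,0,0,0],[0,0,-0.05,0,0,0],[0,0,0,0,0,0],[0,0,0,0,0,0]]

```text
t: 16.03
tool_pos: [0.4818, -0.1737, 0.0126]
orientation: [-2.359, -2.075, 0.0]
force: [0.3, 0.4, -0.3]
opening: 0.0636
gripper_force: 25.0
```

Call:
arm_command:
  deltas:
    - [[0,0,-0.05,0,0,0],[0,0,-0.05,0,0,0],[0,0,-0.05,0,0,0],[0,0,0,0,0,0],[0,0,0,0,0,0]]

```text
t: 16.45
tool_pos: [0.4819, -0.1737, 0.0113]
orientation: [2.359, 2.075, 0.0]
force: [-0.7, 0.4, 2.4]
opening: 0.0639
gripper_force: 25.0
```

Call:
arm_command:
  deltas:
    - [[0,0,-0.03,0,0,0],[0,0,0,0,0,0]]

```text
t: 16.62
tool_pos: [0.4819, -0.1737, 0.0113]
orientation: [-2.359, -2.075, 0.0]
force: [-2.8, 1.3, 5.5]
opening: 0.0632
gripper_force: 25.0
```

Call:
arm_command:
  deltas:
    - [[0,0,0,0,0,0],[0,0,0,0,0,0],[0,0,0,0,0,0],[0,0,0,0,0,0],[0,0,0,0,0,0]]
  gripper: 1

```text
t: 17.03
tool_pos: [0.4818, -0.1737, 0.0107]
orientation: [-2.359, -2.075, 0.0]
force: [-0.1, -0.6, -0.6]
opening: 0.0909
gripper_force: 0.0
```

Call:
arm_command:
  deltas:
    - [[0,0,1,0,0,0],[0,0,2,0,0,0],[0,0,3,0,0,0],[0,-1,4,0,0,0],[0,-3.5,2,0,0,0],[0,-2,0,0,0,0],[0,0,0,0,0,0],[0,0,0,0,0,0]]

```text
t: 17.7
tool_pos: [0.4819, -0.2396, 0.1318]
orientation: [2.36, 2.072, 0.001]
force: [-0.5, -0.1, -0.5]
opening: 0.093
gripper_force: 0.0
```

```bash
python3 - <<'E'
from h import *
s=monitor.read_state(); m=eyes.camera_model("wrist"); im=eyes.read_camera("wrist"); cv2.imwrite("pics/w6.png",im); sc=eyes.read_camera("scene"); cv2.imwrite("pics/s6.png",sc)
print(s["t"],np.round(s["tool_pos"],4),s["opening"])
px=proj(m,[[.482,-.1737,.017]],True).astype(int)[0]; print(px, rect(im.min(axis=2)>130,m,.017,tuple(px),True))
a=cv2.resize(im[px[1]-60:px[1]+60,px[0]-80:px[0]+80],(480,360),interpolation=cv2.INTER_CUBIC); cv2.imwrite("pics/w6c.png",a)
E
```

```text
17.7 [ 0.4819 -0.2396  0.1318] 0.09301753235430696
[312 125] (np.int64(3684), array([ 481.4, -173.7,   46.8,   64.6,   82.2]))
```

View pics/w6c.png

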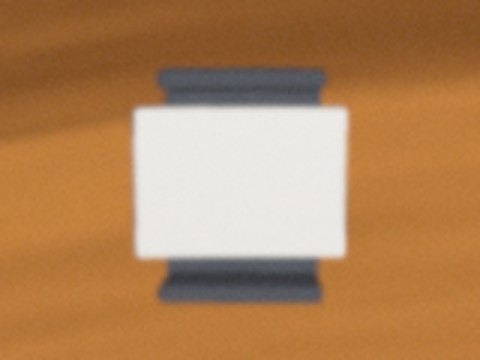

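The coaster lies flat and centred between the stand's walls (crop columns 133–348, stand columns 157–325), and the gripper is clear. I'll hand it in.

```bash
python3 -c "
from plant import ticket; print(ticket.close_job())"
```

```text
the job is handed in; nothing more can be done
None
```

The coaster was tipped up, lifted out, laid flat on the table, gripped again end to end and lowered onto the stand's floor; it lies flat, about 1 mm off centre, and the job is handed in at about 18 s, with the mug and spoon left alone.

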